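Sort two microtome clamp housings and probe the good bore

TASK

Sort the two aluminium clamp housings by their tags, seating the green-tagged one flat in the green-rimmed pass nest and the red-tagged one flat in the red-rimmed reject nest, and let go of both. Then take the bore probe from its stand and lower it upright through the bore of the green-tagged housing, never touching that housing with it, until the middle of the yellow band is level with the mouth of the bore. Finish while still holding the probe there, still and centred in the bore, and leave everything else where it stands.

Things in the scene. Friction and masses are not known exactly. Their poses are not given: they have to be found in the camera images.
- housing_green: The good clamp housing: an aluminium block 64 (own x) x 46 (own y) x 42 mm high, with a green disc of 15 mm on its top near the +x end and a vertical round bore of 22 mm straight through its centre. Loose, 0.15 to 0.31 kg. Origin: centre of the underside; z up. Grip it across its 46 mm width.
- housing_red: The faulty clamp housing: same block with the same bore, but marked by a red disc. Origin: centre of the underside; z up.
- bore_mouth (a point): Centre of the upper mouth of the green-tagged housing's bore, in its top face, 42 mm above its underside.
- nest_pass: The pass nest: a fixed grey base 86 (own x) x 68 mm with a green rim. Pocket 72 x 54 mm (4 mm play each side of a housing), floor 24 mm above the table, rim 8 mm higher and 7 mm thick. A 34 mm hole goes through the middle of the floor to the table, so a probe can come out under a housing. A housing goes in either way round, long side along own x. Origin: centre of the underside; z up.
- pass_seat (a point): Centre of the pass nest's pocket floor, 24 mm above the table, axes as the nest's.
- nest_reject: The reject nest: a fixed grey base with a red raised rim, same outline, pocket and rim as the pass nest, but its floor is solid and only 10 mm above the table. Origin: centre of the underside; z up.
- reject_seat (a point): Centre of the reject nest's pocket floor, 10 mm above the table, axes as the nest's.
- probe: The bore probe: a steel rod, 10 mm diameter, 85 mm long, under a square blue handle 24 x 24 mm (sides along own x, y), 40 mm high. Yellow band round the rod from 47 to 63 mm above the tip. Loose, 0.09 kg. At the start it hangs upright in the stand, handle resting on its top, tip 3 mm above the table. Origin: the tip (bottom end); z up. The handle's middle is 105 mm above the tip.
- probe_tip (a point): The probe's tip (same point as its origin).
- probe_band (a point): The middle of the yellow band, on the rod's axis 55 mm above the tip.
- stand: The probe's stand: a fixed white block 58 x 58 mm and 88 mm high on a thin dark foot, with a vertical hole of 14 mm in which the probe hangs. Origin: centre of the underside; z up.
- dish: Bystander: a small clear glass dish, 52 mm across, 25 mm high; loose, to be left alone. Origin: centre of the underside.
- jar: Bystander: a clear specimen jar with a white lid, 56 mm across, 70 mm high; loose, to be left alone. Origin: centre of the underside.
- reagent: Bystander: an amber reagent bottle with a black cap, 64 mm across, 140 mm high; loose, to be left alone. Origin: centre of the underside.
- brush: Bystander: a brush, 170 mm long, lying along its own x; loose, to be left alone. Origin: on its underside, at its middle.
- driver: Bystander: a screwdriver, 160 mm long, lying along its own x; loose, to be left alone. Origin: on its underside, at its middle.
- pot: Bystander: a white pot with a blue band, 48 mm across, 60 mm high; loose, to be left alone. Origin: centre of the underside.
Mind the look-alikes: they are no part of the job. What is shaped like the housing_red but orange or turquoise is not meant.

How it is judged (in metres and radians):
On the way:
1. both housings seated in their own nests and let go, the probe still in its stand (horizontal distance between housing_green and pass_seat below 0.008 m and z of housing_green in the frame of pass_seat between -0.004 and 0.004 m and angle between each of housing_green, housing_red's own z axis and vertical below 0.06 rad and angle between the x axis of housing_green and the x axis of nest_pass, either way round below 0.3 rad and horizontal distance between housing_red and reject_seat below 0.008 m and z of housing_red in the frame of reject_seat between -0.004 and 0.004 m and angle between the x axis of housing_red and the x axis of nest_reject, either way round below 0.3 rad and contact force between the fingers and housing_green below 0.2 N and contact force between the fingers and housing_red below 0.2 N and horizontal distance between probe and stand below 0.02 m), for 0.2 s.
At the end, for the whole second after the job is handed in: Each housing let go in its own nest, within 8 mm of the pocket's centre, 4 mm of its floor, level, either way round. Probe held still in the green housing's bore, touching nothing but the fingers: tip and band within 4 mm of its axis, tilt under 0.08 rad, band's middle within 10 mm of the mouth (horizontal distance between housing_green and pass_seat below 0.008 m and z of housing_green in the frame of pass_seat between -0.004 and 0.004 m and angle between each of housing_green, housing_red's own z axis and vertical below 0.06 rad and angle between the x axis of housing_green and the x axis of nest_pass, either way round below 0.3 rad and horizontal distance between housing_red and reject_seat below 0.008 m and z of housing_red in the frame of reject_seat between -0.004 and 0.004 m and angle between the x axis of housing_red and the x axis of nest_reject, either way round below 0.3 rad and contact force between each of the fingers, probe and housing_green below 0.2 N and contact force between the fingers and housing_red below 0.2 N and z of probe_band in the frame of bore_mouth between -0.01 and 0.01 m and horizontal distance between each of probe_tip, probe_band and bore_mouth below 0.004 m and angle between probe's own z axis and vertical below 0.08 rad and linear speed of probe below 0.02 m/s and contact force between the fingers and probe above 1 N and contact force between probe and nest_pass below 0.2 N); the arm keeps its last pose, push and grip.
It fails at once if the probe touches the green-tagged housing (contact force between probe and housing_green above 0.5 N).
It fails at once if a bystander is moved by more than 30 mm (distance of any of dish, jar, reagent, brush, driver, pot from where it was at the start of the episode above 0.03 m).
It also fails if it takes over 72 s, if anything falls off the work surface, if the arm or the gripper's body presses on something with over 40 N, if the wrist force passes 120 N, or if a joint passes its speed limit or range.

ROBOT

A 6-joint arm with a two-finger parallel gripper is mounted at the origin on the work surface. World frame = base frame: x ahead of the robot, y to its left, z up, the work surface at z = 0. Lengths are in m, angles in degrees, forces in N, time in s.
With the tool pointing down it reaches from about 0.275 to 0.825 m from the base axis. Payload 4.9 kg.
Tool frame: the origin (TCP) lies midway between the tips of the shut fingers; the grasp point (between the pads) lies 19 mm behind it; z points along the fingers, y is the direction in which the jaws open and shut (so a half turn about z gives the same grasp; the last joint's range is limited). The gripper opens to 85 mm and grips with 20 to 120 N. Pads are 22 mm wide; open, the fingers measure 114 mm over their backs; the gripper's body (76 mm by 85 mm) begins 54 mm behind the grasp point. The pads swing forward as they close: fully open they stand 13 mm farther back than shut.
Start: joints at [-83.148, 18.69, -11.035, 60.275, 0, 82.311], TCP at [0.138, -0.532, 0.231] pointing down, gripper open.
Joint ranges: [-152.03, 152.03], [-55.5, 102.48], [-74.3, 77.21], [-110.64, 120.58], [-84.22, 78.4], [-180, 180]. Speed limits (degrees/s): [147.25, 147.25, 180, 180, 180, 180].

INTERFACE

Orientations are given as [roll, pitch, yaw] about the fixed x, y, z axes, in that order (R = Rz(yaw) Ry(pitch) Rx(roll)).
In Python, from rig import readout, viewer, bot gives the robot as it stands.
- The arm moves only by the tool send_rows, never from a script. Its arguments are lists of equal length, an entry for each row: "dp": the shift along the world's x, y, z in mm, a list of three; "roll": the turn about the world's z in degrees. A call has 1 to 20 rows; each row shifts and turns the commanded pose from where the row before left it; what a row does not reach is not made up. A row lasts 1/8 s, in which the tool goes at most 62.5 mm and 10.7 degrees, less where a joint would pass 70% of its speed; a pose out of reach is approached as far as the arm can. A call is refused whole if a number of a shift passes 62.5 or a number of a turn 10.7, either way. A call with a gripper value outside its range is refused whole. "gripper" is the closure, from -1 (fully open) to 1 (shut), set as the call begins (left out, the last holds). The fingers move at their own pace and stop on an object; "force" is the grip in N (left out, the last holds). Time passes only in rows, so rows that do not move let the fingers close. It gives the time, the measured TCP pose, the force and the opening at its end, in the units of the state.
- readout.state(): the state, without advancing time (a new reading comes with each control period).
- viewer.capture(name): name is "scene" or "top"; returns the picture (400x640x3 uint8, blue, green, red); there is no depth.
- viewer.camera_params(name): a dict with "fx", "fy", "cx", "cy" (pixels), "R" (3x3) and "t" (3): a world point X has camera coordinates R X + t. Camera axes: x right, y down, z forward; pixel columns grow to the right and rows downward; lengths in m; the calibration is good to about 2 mm. A picture is of the moment at which its call begins. camera_params takes no time and is no camera call.
- bot.sign_off(): hands the job in, once; it reports no verdict.
The state is a dict: "t": time; "qpos": joint angles; "qvel": joint speeds; "joint_efforts": joint torques, N m; "eef_pos": TCP position; "eef_rot": TCP orientation; "wrist_force": force on the tool from outside, world axes, zero at the start; "wrist_torque": the same for the moment, N m; "opening": opening from 0.0 (shut) to 1.0 (fully open).
Only numpy, scipy, OpenCV 4.12 (cv2) and the standard library are available. Lean on these libraries where they do the work, as an engineer would, in place of code of your own. Each camera call takes 0.05 s, during which the arm holds its last target. There are 200 camera calls.

## Working session

There is one attempt and no reset: what is moved stays moved. The work goes in short steps, Python scripts to look and compute and a tool call to move; the robot and the scene stay as the last step left them, time stands still between calls to the robot, and variables do not carry over. Pictures are saved under pics/ and viewed, about 8 in all and at most 12, crops included, and the job is handed in when it is done.

Besides the shell and the picture viewer there is one more tool, called after ">>>" in YAML: its name, and indented under it one key for each argument. send_rows: Moves the arm, as the interface text tells. Its arguments: {"type":"object","properties":{"dp":{"type":"array"},"roll":{"type":"array"},"gripper":{"type":"number"},"force":{"type":"number"}},"required":["dp","roll"]}

```bash
mkdir -p pics; ls; python3 - <<'E'
from rig import readout, viewer, bot
import cv2
print(readout.state())
for n in("scene","top"):
    cv2.imwrite(f"pics/{n}0.png",viewer.capture(n)); print(n,viewer.camera_params(n))
E
```

```text
pics
{'t': 0.0, 'qpos': array([-8.31479848e+01,  1.87338771e+01, -1.10938960e+01,  6.02756525e+01,
       -1.51756046e-05,  8.23106435e+01]), 'qvel': array([-0.00940774,  0.08070611, -0.02017222,  0.07665356,  0.01130898,
        0.08399732]), 'joint_efforts': array([-4.48374958e-04, -4.43395829e+01,  2.62442333e+01,  1.54886779e-02,
       -8.64305252e-05, -6.43896136e-07]), 'eef_pos': array([ 0.13802861, -0.53176852,  0.2304732 ]), 'eef_rot': array([-1.79897502e+02, -1.38235167e-02,  1.45413593e+01]), 'wrist_force': array([0.01666916, 0.03203438, 0.99813524]), 'wrist_torque': array([ 0.0150409 , -0.02064387,  0.00947708]), 'opening': 1.0044090614178067}
scene {'fx': 391.35125629429723, 'fy': 391.35125629429723, 'cx': 321.1832138914197, 'cy': 204.00879596494966, 'R': array([[ 0.82417359,  0.5661494 , -0.01458599],
       [ 0.39953423, -0.59949083, -0.69352949],
       [-0.40138547,  0.56576108, -0.72028057]]), 't': array([-0.47781814, -0.14030811,  1.32126721])}
top {'fx': 365.6261215401566, 'fy': 365.6261215401566, 'cx': 315.82521969548304, 'cy': 201.18017973856612, 'R': array([[ 0.02072031, -0.99971107,  0.012184  ],
       [-0.99777134, -0.02145016, -0.06318426],
       [ 0.06342735, -0.01084764, -0.9979275 ]]), 't': array([0.02194087, 0.56114265, 0.96449761])}
```

View pics/top0.png

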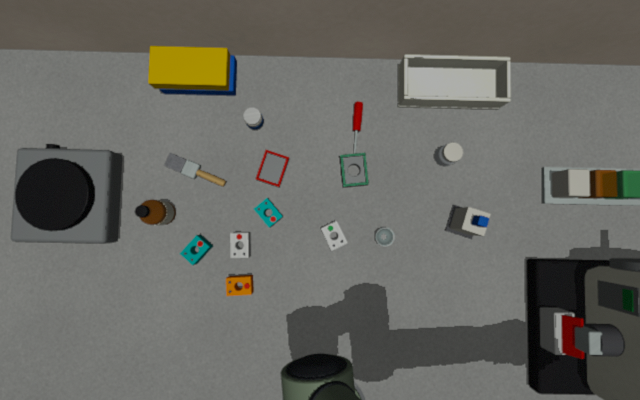

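View pics/scene0.png

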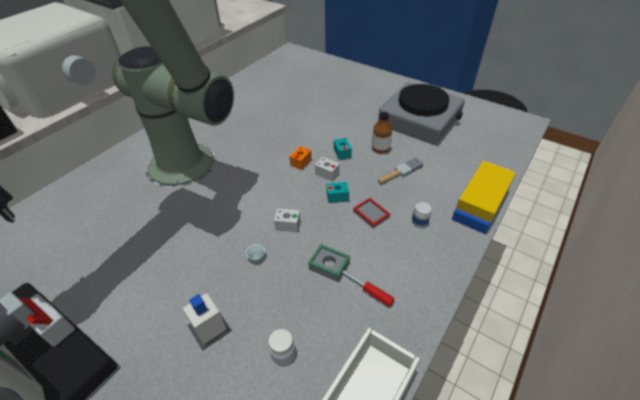

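Top view, aluminium blocks: green-tagged at (334,236), red-tagged at (240,245). Look-alikes: turquoise at (268,212) and (196,249), orange at (240,285). Nests: pass (354,169), reject (273,168). The probe and stand are at (475,220). By description I choose the two grey blocks, and I'll check them in one close crop.

```bash
cat > h.py <<'E'
import numpy as np, cv2
from rig import viewer
P={n:viewer.camera_params(n) for n in("scene","top")}
def ray(n,uv):
    p=P[n];d=p["R"].T@np.array([(uv[0]-p["cx"])/p["fx"],(uv[1]-p["cy"])/p["fy"],1.]);return -p["R"].T@p["t"],d
def onz(n,uv,z):
    c,d=ray(n,uv);return (c+d*(z-c[2])/d[2])
def tri(a,b):
    A=[];B=[]
    for n,uv in(("top",a),("scene",b)):
        c,d=ray(n,uv);d/=np.linalg.norm(d);M=np.eye(3)-np.outer(d,d);A.append(M);B.append(M@c)
    return np.linalg.lstsq(np.vstack(A),np.hstack(B),rcond=None)[0]
def proj(n,X):
    p=P[n];c=p["R"]@X+p["t"];return np.array([c[0]/c[2]*p["fx"]+p["cx"],c[1]/c[2]*p["fy"]+p["cy"]])
def blobs(im,lo,hi,box,mn=8):
    x0,y0,x1,y1=box;m=np.zeros(im.shape[:2],np.uint8)
    m[y0:y1,x0:x1]=cv2.inRange(cv2.cvtColor(im,cv2.COLOR_BGR2HSV),lo,hi)[y0:y1,x0:x1]
    k,l,s,c=cv2.connectedComponentsWithStats(m)
    return m,[(int(s[i,4]),c[i].round(2),s[i,:4]) for i in range(1,k) if s[i,4]>=mn]
E
python3 - <<'E'
from h import *
t=cv2.imread("pics/top0.png");s=cv2.imread("pics/scene0.png")
a=cv2.resize(t[140:300,180:500],None,fx=2.5,fy=2.5,interpolation=cv2.INTER_CUBIC)
cv2.imwrite("pics/c0.png",a[:400])
b=cv2.resize(s[130:350,170:440],None,fx=2.2,fy=2.2,interpolation=cv2.INTER_CUBIC);cv2.imwrite("pics/c1.png",b)
for n,im in(("top",t),("scene",s)):
    for nm,lo,hi in(("green",(45,60,40),(88,255,255)),("red",(172,110,60),(180,255,255)),("red0",(0,130,60),(6,255,255)),("blue",(105,120,60),(125,255,255)),("bright",(0,0,150),(180,45,255))):
        box=(130,80,500,300) if n=="top" else (170,120,430,370)
        print(n,nm,blobs(im,lo,hi,box,15)[1])
E
```

```text
top green [(280, array([353.57, 169.61]), array([340, 153,  29,  34], dtype=int32)), (29, array([258.72, 212.97]), array([253, 203,  15,  23], dtype=int32)), (21, array([330., 228.]), array([328, 226,   5,   5], dtype=int32)), (87, array([197.38, 244.56]), array([179, 235,  34,  30], dtype=int32)), (28, array([194.57, 249.54]), array([191, 246,   9,   8], dtype=int32))]
top red []
top red0 [(238, array([357.26, 115.71]), array([353, 102,  10,  29], dtype=int32)), (238, array([272.23, 168.1 ]), array([256, 150,  33,  37], dtype=int32)), (17, array([272.65, 218.53]), array([271, 217,   5,   4], dtype=int32)), (18, array([238.89, 236.28]), array([237, 234,   5,   5], dtype=int32)), (19, array([199.63, 243.21]), array([198, 241,   5,   5], dtype=int32)), (15, array([246.6, 285.6]), array([245, 284,   4,   4], dtype=int32))]
top blue [(67, array([230.19,  86.07]), array([221,  80,  13,  12], dtype=int32)), (32, array([193.91,  90.22]), array([181,  90,  25,   2], dtype=int32)), (99, array([482.46, 221.11]), array([477, 216,  12,  11], dtype=int32))]
top bright [(1791, array([450.94,  89.4
[... 2425 characters left out ...]
ay([422, 254,   8,   8], dtype=int32)), (41, array([404.83, 290.32]), array([399, 286,  14,   9], dtype=int32)), (25, array([187.92, 296.2 ]), array([185, 293,   7,   7], dtype=int32)), (517, array([200.74, 310.3 ]), array([182, 292,  38,  35], dtype=int32)), (21, array([370.95, 302.33]), array([368, 299,   7,   9], dtype=int32)), (18, array([355.39, 304.5 ]), array([353, 300,   6,   9], dtype=int32)), (1360, array([378.8 , 354.86]), array([340, 327,  80,  43], dtype=int32)), (480, array([279.69, 339.2 ]), array([267, 328,  26,  24], dtype=int32)), (19, array([315.11, 336.84]), array([312, 335,   7,   5], dtype=int32)), (19, array([241.74, 365.16]), array([238, 362,   8,   7], dtype=int32))]
```

View pics/c0.png

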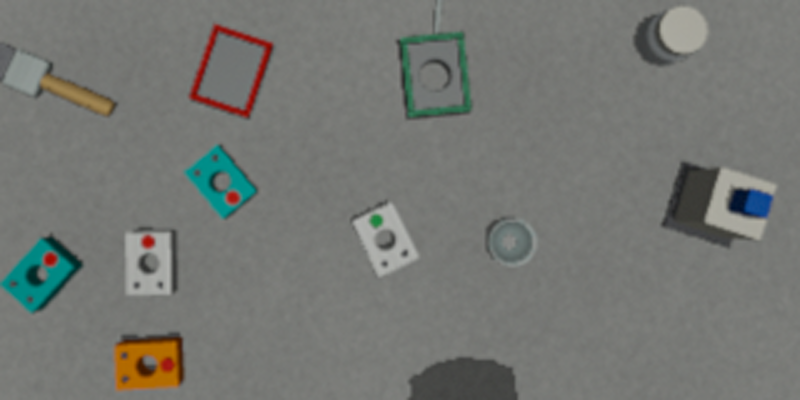

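View pics/c1.png

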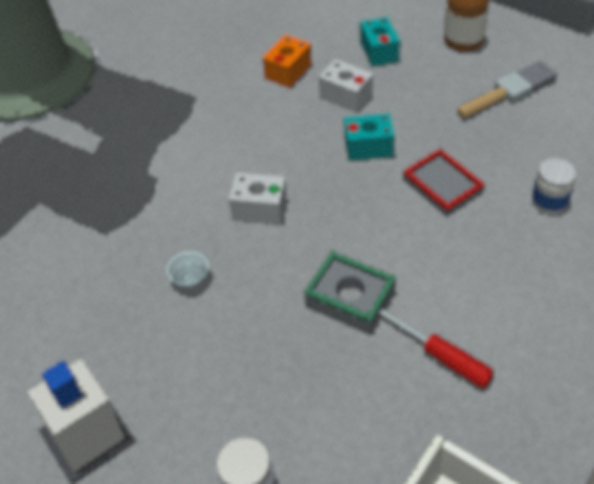

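Crop c0 confirms the choice: grey block with a green tag at (385,240) in the crop and grey block with a red tag at (148,262). The turquoise and orange blocks are only look-alikes. Now the poses.

```bash
cat > meas.py <<'E'
from h import *
def rect(im,n,lo,hi,box,z,fill=True):
    x0,y0,x1,y1=box;f=4
    big=cv2.resize(im[y0:y1,x0:x1],None,fx=f,fy=f,interpolation=cv2.INTER_CUBIC)
    m=cv2.inRange(cv2.cvtColor(big,cv2.COLOR_BGR2HSV),lo,hi)
    c=max(cv2.findContours(m,cv2.RETR_EXTERNAL,cv2.CHAIN_APPROX_NONE)[0],key=cv2.contourArea)[:,0,:]
    w=np.array([onz(n,((u+.5)/f-.5+x0,(v+.5)/f-.5+y0),z)[:2]*1000 for u,v in c],np.float32)
    (cx,cy),(a,b),ang=cv2.minAreaRect(w)
    if a<b:a,b,ang=b,a,ang+90
    return np.round([cx,cy,a,b,(ang+90)%180-90],1)
E
python3 - <<'E'
from meas import *
t=cv2.imread("pics/top0.png");s=cv2.imread("pics/scene0.png")
print("campos",[(-P[n]["R"].T@P[n]["t"]).round(3) for n in P])
br=((0,0,135),(180,60,255))
print("HG",rect(t,"top",*br,(315,213,353,256),.042)); print("HR",rect(t,"top",*br,(225,228,255,265),.042))
print("HG scene bore etc")
print("tagG",tri((330,228),(293.9,215.4))*1000, onz("top",(330,228),.042)*1000)
print("tagR",onz("top",(238.9,236.3),.042)*1000)
print("NP",rect(t,"top",(45,60,40),(88,255,255),(335,148,373,190),.032))
print("NR",rect(t,"top",(0,120,50),(8,255,255),(250,145,294,192),.018))
print("NPs",rect(s,"scene",(45,60,40),(88,255,255),(303,239,355,281),.032))
print("NRs",rect(s,"scene",(0,110,50),(8,255,255),(350,195,394,230),.018))
print("ST",rect(t,"top",(0,0,135),(180,60,255),(440,200,500,245),.088))
print("HD",rect(t,"top",(105,120,50),(125,255,255),(470,210,495,240),.128))
print("HD100",rect(t,"top",(105,120,50),(125,255,255),(470,210,495,240),.108))
for n,im,box in(("top",t,(470,208,495,234)),("scene",s,(183,288,212,322))):
    x0,y0,x1,y1=box
    cv2.imwrite(f"pics/h_{n}.png",cv2.resize(im[y0:y1,x0:x1],None,fx=12,fy=12,interpolation=cv2.INTER_CUBIC))
a=cv2.imread("pics/h_top.png");b=cv2.imread("pics/h_scene.png")
H=max(a.shape[0],b.shape[0]);cv2.imwrite("pics/hh.png",np.hstack([cv2.copyMakeBorder(i,0,H-i.shape[0],0,0,0) for i in(a,b)]))
E
```

```text
campos [array([ 0.98 , -0.561,  0.847]), array([0.498, 0.044, 0.998])]
HG [470.3 -14.8  66.5  49.5  27.5]
HR [441.2 231.8  66.6  47.9   2. ]
HG scene bore etc
tagG [490.0889018   -4.26241118  37.72247465] [489.71775821  -4.37484346  42.        ]
tagR [463.34851624 231.87980778  42.        ]
NP [646.8 -65.3  87.2  69.4   6.7]
NR [647.8 153.6  85.9  68.4 -17.3]
NPs [653.3 -71.6  87.6  71.6   7. ]
NRs [653.7 147.3  87.9  70.8 -16.9]
ST [ 515.4 -366.9   60.    59.8  -17. ]
HD [ 515.7 -358.2   37.6   24.    77.2]
HD100 [ 516.1 -367.5   38.4   24.6   77.2]
```

View pics/hh.png

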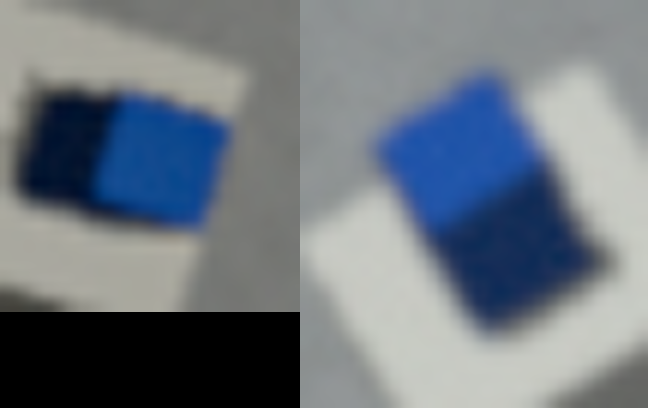

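The right crop shows the handle's top and one side face, square with the stand (yaw about −15°). The sizes match: housings about 66x48, nests about 87x69, stand 60x60. I'll do the red housing first, using the half-turned yaw because of the last joint's range.

>>> send_rows:
  dp:
    - [18.9, 47.8, -3]
    - [18.9, 47.8, -3]
    - [18.9, 47.8, -3]
    - [18.9, 47.8, -3]
    - [18.9, 47.8, -3]
    - [18.9, 47.8, -3]
    - [18.9, 47.8, -3]
    - [18.9, 47.8, -3]
    - [18.9, 47.8, -3]
    - [18.9, 47.8, -3]
    - [18.9, 47.8, -3]
    - [18.9, 47.8, -3]
    - [18.9, 47.8, -3]
    - [18.9, 47.8, -3]
    - [18.9, 47.8, -3]
    - [18.9, 47.8, -3]
    - [0, 0, 0]
    - [0, 0, 0]
  roll: [10.47, 10.47, 10.47, 10.47, 10.47, 10.47, 10.47, 10.47, 10.47, 10.47, 10.47, 10.47, 10.47, 10.47, 10.47, 10.47, 0, 0]
  gripper: -0.6
  force: 40

```text
t: 2.35
eef_pos: [0.4396, 0.2319, 0.1827]
eef_rot: [-179.9, -0.1, -178.0]
wrist_force: [-1.0, 0.0, -0.2]
opening: 0.797
```

>>> send_rows:
  dp:
    - [1, 0.5, -40]
    - [0, 0, -40]
    - [0, 0, -40]
    - [0, 0, -30]
    - [0, 0, -15]
    - [0, 0, -5]
    - [0, 0, 0]
    - [0, 0, 0]
  roll: [0, 0, 0, 0, 0, 0, 0, 0]

```text
t: 3.35
eef_pos: [0.4424, 0.2332, 0.0143]
eef_rot: [180.0, 0.1, -177.9]
wrist_force: [0.9, 0.1, -0.3]
opening: 0.804
```

>>> send_rows:
  dp:
    - [0, 0, 0]
    - [0, 0, 0]
    - [0, 0, 0]
    - [0, 0, 0]
    - [0, 0, 0]
    - [0, 0, 0]
  roll: [0, 0, 0, 0, 0, 0]
  gripper: 1

```text
t: 4.1
eef_pos: [0.4422, 0.2327, 0.0141]
eef_rot: [-180.0, 0.1, -177.9]
wrist_force: [-0.2, -2.0, 4.6]
opening: 0.53
```

>>> send_rows:
  dp:
    - [0, 0, 15]
    - [0, 0, 35]
    - [0, 0, 40]
    - [34.5, -13.2, 0]
    - [34.5, -13.2, 0]
    - [34.5, -13.2, 0]
    - [34.5, -13.2, 0]
    - [34.5, -13.2, 0]
    - [34.9, -13, 0]
    - [0, 0, 0]
    - [0, 0, 0]
    - [0, 0, 0]
  roll: [0, 0, 0, -3.3, -3.3, -3.3, -3.2, -3.1, -3.2, 0, 0, 0]

```text
t: 5.6
eef_pos: [0.6476, 0.1545, 0.1033]
eef_rot: [-180.0, -0.1, 162.7]
wrist_force: [-0.5, 0.1, -3.2]
opening: 0.529
```

>>> send_rows:
  dp:
    - [0, 0, -30]
    - [0, 0, -20]
    - [0, 0, 0]
    - [0, 0, 0]
  roll: [0, 0, 0, 0]

```text
t: 6.1
eef_pos: [0.6491, 0.1543, 0.0543]
eef_rot: [180.0, 0.0, 162.7]
wrist_force: [-0.3, 0.7, -1.8]
opening: 0.532
```

```bash
python3 - <<'E'
from meas import *
from rig import readout
t=viewer.capture("top");s=viewer.capture("scene");cv2.imwrite("pics/t1.png",t);cv2.imwrite("pics/s1.png",s)
st=readout.state();print(st["eef_pos"],st["eef_rot"],st["wrist_force"])
a=cv2.resize(t[130:210,235:315],None,fx=5,fy=5,interpolation=cv2.INTER_CUBIC)
b=cv2.resize(s[150:250,320:420],None,fx=4,fy=4,interpolation=cv2.INTER_CUBIC)
cv2.imwrite("pics/c2.png",np.hstack([a,b]))
E
```

```text
[0.64977052 0.15422478 0.05479363] [1.79944784e+02 1.17513650e-01 1.62679834e+02] [ 1.19732366 -0.30945085 -2.40754768]
```

View pics/c2.png

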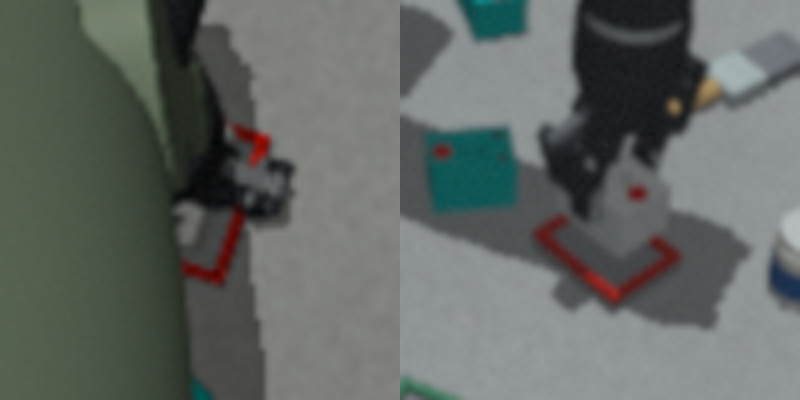

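c2 (half cut off by the arm) shows the red housing hanging over the red nest, tag visible at (637,192) in the right half. It sits squarely over the pocket, so I'm lowering it.

>>> send_rows:
  dp:
    - [0, 0, -12]
    - [0, 0, -8]
    - [0, 0, -4]
    - [0, 0, -3]
    - [0, 0, -2]
    - [0, 0, -1]
    - [0, 0, 0]
  roll: [0, 0, 0, 0, 0, 0, 0]

```text
t: 7.08
eef_pos: [0.6489, 0.1539, 0.0242]
eef_rot: [-180.0, 0.0, 162.7]
wrist_force: [-3.5, 0.1, 5.4]
opening: 0.532
```

>>> send_rows:
  dp:
    - [0, 0, 0]
    - [0, 0, 0]
    - [0, 0, 0]
    - [0, 0, 0]
    - [0, 0, 30]
    - [0, 0, 50]
    - [0, 0, 50]
    - [0, 0, 0]
  roll: [0, 0, 0, 0, 0, 0, 0, 0]
  gripper: -0.6

```text
t: 8.07
eef_pos: [0.6523, 0.1544, 0.1586]
eef_rot: [179.8, 0.5, 162.7]
wrist_force: [0.3, 0.2, -0.8]
opening: 0.798
```

>>> send_rows:
  dp:
    - [-36, -33.8, 0]
    - [-36, -33.8, 0]
    - [-36, -33.8, 0]
    - [-36, -33.8, 0]
    - [-35.5, -33.8, 0]
    - [0, 0, 0]
    - [0, 0, 0]
    - [0, 0, 0]
  roll: [9, 9, 9, 9, 8.8, 0, 0, 0]

```text
t: 9.07
eef_pos: [0.4703, -0.0146, 0.1531]
eef_rot: [-180.0, 0.0, -152.5]
wrist_force: [0.9, 0.4, -0.6]
opening: 0.799
```

```bash
python3 - <<'E'
from meas import *
from rig import readout
s=viewer.capture("scene");cv2.imwrite("pics/s2.png",s)
t=viewer.capture("top");cv2.imwrite("pics/t2.png",t)
st=readout.state();print(st["eef_pos"],st["eef_rot"],st["wrist_force"])
br=((0,0,120),(180,60,255))
x=proj("top",np.array([.648,.154,.052]));print(x,proj("scene",np.array([.648,.154,.052])))
a=cv2.resize(t[145:195,248:298],None,fx=8,fy=8,interpolation=cv2.INTER_CUBIC)
b=cv2.resize(s[180:230,345:395],None,fx=8,fy=8,interpolation=cv2.INTER_CUBIC)
cv2.imwrite("pics/c3.png",np.hstack([a,b]))
print("HR",rect(t,"top",*br,(256,150,292,190),.052))
print("tag",[ (q[0],q[1]) for q in blobs(t,(0,110,50),(8,255,255),(250,145,294,192),8)[1]], [ (q[0],q[1]) for q in blobs(s,(0,80,50),(8,255,255),(345,180,400,235),5)[1]])
E
```

```text
[ 0.47008393 -0.01453231  0.15308583] [ 1.79999583e+02  8.36828669e-03 -1.52479572e+02] [-0.36679268 -0.2689416  -0.06187694]
[270.52526692 165.84709108] [371.44778053 200.55798642]
HR [638.7 145.8 104.3  92.8   1.3]
tag [(195, array([275.45, 170.04])), (18, array([272.5 , 157.78]))] [(169, array([371.14, 216.2 ])), (12, array([377.67, 205.5 ]))]
```

View pics/c3.png

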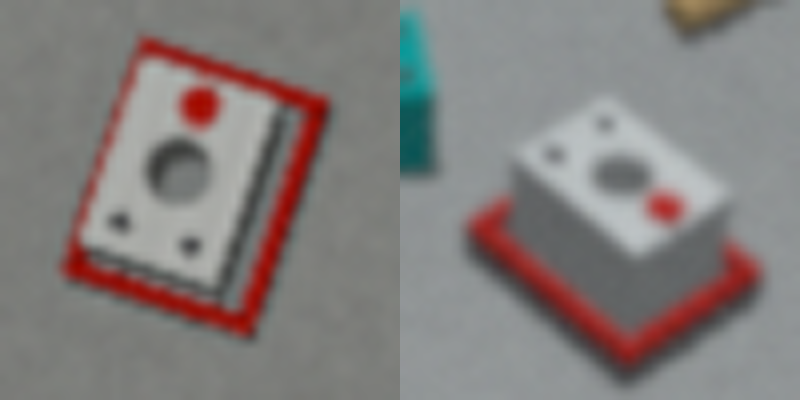

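The red housing sits in its nest: bore at (270.1,165.8), expected (270.5,165.85), and it looks level. Now the green one.

>>> send_rows:
  dp:
    - [0, -0.5, -40]
    - [0, 0, -40]
    - [0, 0, -30]
    - [0, 0, -20]
    - [0, 0, -9]
    - [0, 0, 0]
    - [0, 0, 0]
  roll: [0, 0, 0, 0, 0, 0, 0]

```text
t: 10.05
eef_pos: [0.4702, -0.0156, 0.015]
eef_rot: [-180.0, 0.1, -152.5]
wrist_force: [0.9, 0.1, 0.0]
opening: 0.801
```

>>> send_rows:
  dp:
    - [0, 0, 0]
    - [0, 0, 0]
    - [0, 0, 0]
    - [0, 0, 0]
    - [0, 0, 0]
    - [0, 0, 0]
  roll: [0, 0, 0, 0, 0, 0]
  gripper: 1

```text
t: 10.8
eef_pos: [0.4703, -0.0158, 0.0152]
eef_rot: [-179.9, 0.1, -152.5]
wrist_force: [0.3, 0.1, 5.7]
opening: 0.535
```

>>> send_rows:
  dp:
    - [0, 0, 15]
    - [0, 0, 35]
    - [0, 0, 35]
    - [35.4, -10, 0]
    - [35.4, -10, 0]
    - [35.4, -10, 0]
    - [35.4, -10, 0]
    - [35.4, -10, 0]
    - [0, 0, 0]
    - [0, 0, 0]
    - [0, 0, 0]
  roll: [0, 0, 0, -4.2, -4.2, -4.2, -4.1, -4.1, 0, 0, 0]

```text
t: 12.18
eef_pos: [0.6451, -0.0651, 0.0991]
eef_rot: [180.0, -0.1, -173.3]
wrist_force: [0.7, -0.8, -1.6]
opening: 0.531
```

>>> send_rows:
  dp:
    - [0, 0, -25]
    - [0, 0, -12]
    - [0, 0, -10]
    - [0, 0, -6]
    - [0, 0, -4]
    - [0, 0, -2]
    - [0, 0, -2]
    - [0, 0, 0]
    - [0, 0, 0]
  roll: [0, 0, 0, 0, 0, 0, 0, 0, 0]

```text
t: 13.3
eef_pos: [0.6467, -0.0656, 0.0393]
eef_rot: [-180.0, 0.0, -173.3]
wrist_force: [-2.6, 0.8, 5.7]
opening: 0.534
```

>>> send_rows:
  dp:
    - [0, 0, 0]
    - [0, 0, 0]
    - [0, 0, 0]
    - [0, 0, 0]
    - [0, 0, 30]
    - [0, 0, 50]
    - [0, 0, 50]
    - [0, 0, 50]
    - [-22, -49, 20]
    - [-22, -49, 20]
    - [-22, -49, 0]
    - [-22, -49, 0]
    - [-22, -49, 0]
    - [-22, -49, 0]
    - [0, 0, 0]
    - [0, 0, 0]
  roll: [0, 0, 0, 0, 0, 0, 0, 0, -3, -3, -3, -3, -3, -3, 0, 0]
  gripper: -0.6

```text
t: 15.3
eef_pos: [0.5143, -0.3593, 0.2581]
eef_rot: [180.0, -0.0, 168.7]
wrist_force: [-0.2, 0.2, 0.0]
opening: 0.797
```

```bash
python3 - <<'E'
from meas import *
from rig import readout
s=viewer.capture("scene");cv2.imwrite("pics/s3.png",s)
t=viewer.capture("top");cv2.imwrite("pics/t3.png",t)
st=readout.state();print(st["eef_pos"],st["eef_rot"],st["wrist_force"])
X=np.array([.6474,-.0657,.066]);print(proj("top",X),proj("scene",X))
a=cv2.resize(t[140:190,330:380],None,fx=8,fy=8,interpolation=cv2.INTER_CUBIC)
b=cv2.resize(s[220:270,300:350],None,fx=8,fy=8,interpolation=cv2.INTER_CUBIC)
cv2.imwrite("pics/c4.png",np.hstack([a,b]))
# handle corners clicked in earlier crop
u=np.array([[120,95],[232,125],[205,228],[95,190]])/12-.46+[470,208]
v=(np.array([[190,70],[250,160],[135,235],[78,140]])/12-.46+[183,288])
for q in u: print("top",onz("top",q,.128)[:2]*1e3)
for q in v: print("scene",onz("scene",q,.128)[:2]*1e3)
print(onz("top",u.mean(0),.128)*1e3,onz("scene",v.mean(0),.128)*1e3,tri(u.mean(0),v.mean(0))*1e3)
E
```

```text
[ 0.51492638 -0.35841303  0.25828845] [ 1.79978112e+02 -4.26651134e-03  1.68760910e+02] [0.10259783 0.72137931 0.36271371]
[355.42018087 167.13135586] [328.23255575 248.8712703 ]
top [ 527.75922736 -357.06400633]
top [ 522.25516417 -379.44761842]
top [ 501.6662448  -373.85576755]
top [ 508.7564919  -351.91809261]
scene [ 512.05928879 -354.36359342]
scene [ 533.90930639 -360.95256527]
scene [ 528.18134663 -382.11201709]
scene [ 506.20041187 -374.9587495 ]
[ 515.1015386  -365.57035797  128.        ] [ 520.15626637 -368.18459378  128.        ] [ 515.8961543  -367.31190504  122.70841161]
```

View pics/c4.png

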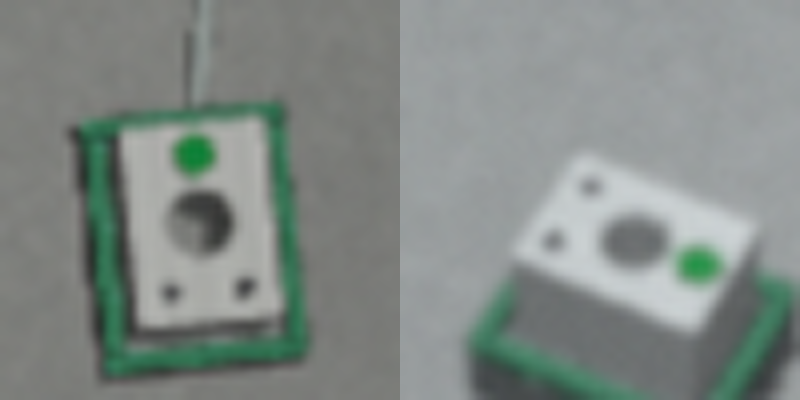

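c4 shows the green housing level inside the green nest, bore at about (354.6,167.3) top and (328.9,249.8) scene. That is about 2 mm off in y by the top camera, comparable to the calibration error. Now to take hold of the probe.

>>> send_rows:
  dp:
    - [0.5, -9, -40]
    - [0, 0, -40]
    - [0, 0, -40]
    - [0, 0, -25]
    - [0, 0, -12]
    - [0, 0, -7]
    - [0, 0, 0]
    - [0, 0, 0]
  roll: [-4.7, 0, 0, 0, 0, 0, 0, 0]

```text
t: 16.4
eef_pos: [0.5156, -0.3691, 0.0954]
eef_rot: [-180.0, 0.1, 164.0]
wrist_force: [-0.6, -0.4, 0.0]
opening: 0.798
```

```bash
python3 - <<'E'
from meas import *
t=cv2.imread("pics/t3.png");s=cv2.imread("pics/s3.png")
def dark(im,c,r,th):
    f=8;x,y=int(c[0]),int(c[1]);g=cv2.cvtColor(cv2.resize(im[y-r:y+r+1,x-r:x+r+1],None,fx=f,fy=f,interpolation=cv2.INTER_CUBIC),cv2.COLOR_BGR2GRAY)
    C=[c for c in cv2.findContours((g<th).astype(np.uint8),cv2.RETR_LIST,cv2.CHAIN_APPROX_NONE)[0] if len(c)>60]
    C=min(C,key=lambda c:np.hypot(*(c[:,0].mean(0)-f*(r+.5))))
    e=cv2.fitEllipse(C);return (np.array(e[0])+.5)/f-.5+[x-r,y-r],np.array(e[1])/f
for th in(100,115,130):
    a,ea=dark(t,(354.6,167.3),6,th);b,eb=dark(s,(328.9,249.8),6,th)
    print(th,a,ea,b,eb,tri(a,b)*1e3,onz("top",a,.066)*1e3,onz("scene",b,.066)*1e3)
print("HG",rect(t,"top",(0,0,135),(60,60,255),(343,153,368,184),.066))
E
```

```text
Traceback (most recent call last):
ValueError: min() iterable argument is empty
```

>>> send_rows:
  dp:
    - [0, 1, -1]
    - [0, 0, 0]
  roll: [0, 0]

```text
t: 16.65
eef_pos: [0.515, -0.3677, 0.0936]
eef_rot: [-180.0, 0.0, 164.0]
wrist_force: [0.5, -0.9, 0.3]
opening: 0.797
```

>>> send_rows:
  dp:
    - [0, 0, 0]
    - [0, 0, 0]
    - [0, 0, 0]
    - [0, 0, 0]
    - [0, 0, 0]
    - [0, 0, 0]
    - [0, 0, 0]
    - [0, 0, 0]
  roll: [0, 0, 0, 0, 0, 0, 0, 0]
  gripper: 1

```text
t: 17.65
eef_pos: [0.515, -0.3677, 0.0934]
eef_rot: [-180.0, 0.0, 164.0]
wrist_force: [0.6, -0.5, 1.9]
opening: 0.276
```

```bash
cat >> meas.py <<'E'
def dark(im,c,r,th):
    f=8;x,y=int(round(c[0])),int(round(c[1]));g=cv2.cvtColor(cv2.resize(im[y-r:y+r+1,x-r:x+r+1],None,fx=f,fy=f,interpolation=cv2.INTER_CUBIC),cv2.COLOR_BGR2GRAY)
    C=[c for c in cv2.findContours((g<th).astype(np.uint8),cv2.RETR_LIST,cv2.CHAIN_APPROX_NONE)[0] if len(c)>60]
    if not C: return None,g.min()
    C=min(C,key=lambda c:np.hypot(*(c[:,0].mean(0)-f*(r+.5))))
    e=cv2.fitEllipse(cv2.convexHull(C));return (np.array(e[0])+.5)/f-.5+[x-r,y-r],np.array(e[1])/f
E
python3 - <<'E'
from meas import *
t=cv2.imread("pics/t3.png");s=cv2.imread("pics/s3.png")
for th in(115,130,145,155):
    a,ea=dark(t,(354.6,167.3),6,th);b,eb=dark(s,(328.9,249.8),5,th)
    print(th,a,ea,b,eb)
    if a is not None: print(onz("top",a,.066)*1e3)
    if b is not None: print(onz("scene",b,.066)*1e3)
    if a is not None and b is not None: print(tri(a,b)*1e3)
E
```

```text
115 [354.96946383 167.07709932] [7.26192045 8.19049263] [328.74968624 249.7336812 ] [3.60530925 6.3242898 ]
[647.51436913 -64.53745249  66.        ]
[649.9624208  -67.21501863  66.        ]
[648.24005854 -64.89651051  62.18465771]
130 [354.88878632 167.13860035] [7.90426064 8.69726944] [328.8451786  249.74620533] [5.09386969 7.25490427]
[647.35023514 -64.33193787  66.        ]
[650.1815269  -67.11492667  66.        ]
[648.22492531 -64.65761867  61.84373836]
145 [354.76207209 167.25320721] [8.85642338 9.22667789] [328.89220381 249.77343369] [5.94647408 8.07692528]
[647.04576143 -64.00981532  66.        ]
[650.3257377  -67.12008661  66.        ]
[648.07118041 -64.35352235  61.27576568]
155 [354.38330078 166.05561352] [ 9.66817284 12.52812195] [328.91525888 249.76510668] [6.51222801 8.54977512]
[650.12864112 -62.99092041  66.        ]
[650.35905951 -67.06657902  66.        ]
[649.7721464  -64.10160856  62.50932659]
```

>>> send_rows:
  dp:
    - [0, 0, 5]
    - [0, 0, 15]
    - [0, 0, 30]
    - [0, 0, 30]
    - [0, 0, 32]
    - [0, 0, 0]
    - [18.7, 43.1, 0]
    - [18.7, 43.1, 0]
    - [18.8, 43.1, 0]
    - [18.8, 43.1, 0]
    - [18.8, 43.1, 0]
    - [18.7, 43.1, 0]
    - [18.7, 43.2, 0]
    - [0, 0, 0]
    - [0, 0, 0]
    - [0, 0, 0]
    - [0, 0, -10]
    - [0, 0, -10]
    - [0, 0, 0]
    - [0, 0, 0]
  roll: [0, 0, 0, 0, 0, 0, 3.2, 3.2, 3.3, 3.3, 3.3, 3.2, 3.2, 0, 0, 0, 0, 0, 0, 0]

```text
t: 20.15
eef_pos: [0.646, -0.0659, 0.1852]
eef_rot: [180.0, -0.0, -173.4]
wrist_force: [-0.2, 0.3, -0.7]
opening: 0.275
```

```bash
python3 - <<'E'
from meas import *
from rig import readout
s=viewer.capture("scene");cv2.imwrite("pics/s4.png",s)
t=viewer.capture("top");cv2.imwrite("pics/t4.png",t)
st=readout.state();print(st["eef_pos"],st["eef_rot"],st["wrist_force"],st["opening"])
a=cv2.resize(t[125:195,320:390],None,fx=5,fy=5,interpolation=cv2.INTER_CUBIC)
b=cv2.resize(s[180:270,290:370],None,fx=5,fy=5,interpolation=cv2.INTER_CUBIC)
a=cv2.copyMakeBorder(a,0,b.shape[0]-a.shape[0],0,0,0)
cv2.imwrite("pics/c5.png",np.hstack([a,b]))
E
```

```text
[ 0.64634182 -0.0658325   0.18557509] [-1.79990876e+02  3.04574678e-02 -1.73338150e+02] [ 0.10378997 -0.60852843 -0.02108343] 0.27843567364075916
```

View pics/c5.png

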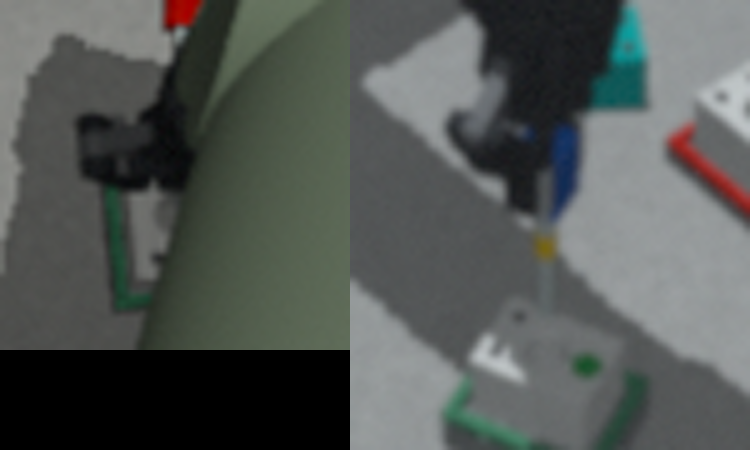

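c5: the probe hangs upright above the housing, yellow band at scene pixel (328.6,229). The top view is blocked by the arm. I'll compare the band and rod with the bore in the scene camera.

```bash
python3 - <<'E'
from meas import *
s=cv2.imread("pics/s4.png")
m,B=blobs(s,(15,110,60),(35,255,255),(315,215,345,245),4);print(B)
y,x=np.nonzero(m);w=s[y,x].max(1).astype(float)
c=np.array([x.mean(),y.mean()]);print(c,onz("scene",c,.1502)*1e3)
g=cv2.cvtColor(s,cv2.COLOR_BGR2GRAY)
for r in range(214,262,2):print(r,g[r,320:340], )
for z in(.0952,.1252,.1502,.18):print(z,proj("scene",np.array([.6502,-.0671,z])))
E
```

```text
[(13, array([328.54, 229.15]), array([327, 228,   4,   4], dtype=int32))]
[328.53846154 229.15384615] [651.94823017 -70.97633448 150.2       ]
214 [ 35  31  27  27  31  30  32  47  58  64  59  45  44  40  51  86 121 145
 150 150]
216 [ 95  55  29  27  28  31  35  56  75  78  63  48  41  43  54  91 128 146
 149 152]
218 [118  70  32  30  30  29  35  55  75  77  63  48  41  50  72 108 137 146
 149 152]
220 [ 95  64  38  30  31  31  36  57  76  78  64  48  53  84 116 140 147 149
 149 151]
222 [ 80  76  74  77  68  61  54  65  80  78  65  67  99 129 145 148 148 149
 149 149]
224 [ 84  83  88 102 121 127 113  95  92  91  92 112 136 149 151 152 152 148
 150 148]
226 [ 83  83  83  85  88  93  94  94  98  99 105 123 142 148 150 150 149 149
 148 149]
228 [ 81  85  85  85  87  85  85  89  95  98 104 121 143 151 152 154 153 150
 149 149]
230 [ 83  84  85  84  85  84  86  91  94  96  97 110 130 146 152 154 154 153
 151 148]
232 [ 85  85  85  85  85  86  84  89  95  96  93  87  96 120 142 150 152 153
 151 151]
234 [ 84  84  84  84  84  85  86  88  95  98  92  85  87  94 110 124 133 144
 149 152]

[... 568 characters left out ...]
06 106 105 105 107 109 109 109
 109 111]
250 [147 156 126 110 104  98 102 105 109 106 106 105  98 100 103 100  96  94
  98 104]
252 [188 180 153 124 111 104 102 105 107 108 107 107 103 101  89  72  65  61
  66  77]
254 [171 181 185 174 147 119 109 107 108 108 108 109 109 105  94  79  72  67
  74  85]
256 [112 118 127 137 138 123 111 111 110 109 109 109 110 108 109 107 104 104
 104 104]
258 [106 108 107 108 110 108 107 106 108 109 109 111 111 111 111 109 110 107
 102  96]
260 [105 106 108 108 109 107 107 105 106 108 107 108 109 109 109 111 107 104
  95  94]
0.0952 [328.849084   242.44454533]
0.1252 [328.84307628 234.60040531]
0.1502 [328.83785288 227.78034133]
0.18 [328.83135129 219.29136188]
```

```bash
python3 - <<'E'
from meas import *
s=cv2.imread("pics/s4.png").astype(int)
for r in range(222,238):print(r,[(int(s[r,c,2]-s[r,c,0])) for c in range(324,335)])
R=np.array([[max(0,s[r,c,2]-s[r,c,0]-12) for c in range(324,335)] for r in range(222,238)],float)
print((R.sum(0)*np.arange(324,335)).sum()/R.sum(),(R.sum(1)*np.arange(222,238)).sum()/R.sum())
t=(s[...,1]-s[...,2])  # greenness not needed
for z in(.003+.088,):print()
for zz in(.1422,.1502,.1582):print(proj("scene",np.array([.6502,-.0671,zz])))
# handle in s4: lower edge of blue
for r in range(205,226):print(r,[int(s[r,c,0]-s[r,c,2]) for c in range(326,338)])
E
```

```text
222 [-1, -2, -4, -5, -7, -15, -33, -42, -24, -13, -6]
223 [-5, -3, -4, -8, -8, -17, -33, -31, -16, -10, -6]
224 [-5, -5, -4, -5, -10, -13, -21, -18, -9, -6, -5]
225 [-3, -3, -1, 1, -4, -7, -4, -3, -7, -6, -5]
226 [-2, -1, 6, 13, 6, 3, 6, 6, -2, -5, -6]
227 [-2, 1, 14, 34, 37, 33, 28, 13, -1, -6, -5]
228 [-3, 1, 18, 53, 71, 72, 52, 20, 0, -6, -5]
229 [-4, 2, 19, 55, 89, 91, 61, 21, 0, -4, -5]
230 [-1, -1, 16, 47, 77, 83, 57, 20, -1, -4, -5]
231 [-4, -1, 7, 24, 44, 50, 38, 12, -2, -5, -5]
232 [-3, -3, -1, 6, 12, 15, 11, 1, -4, -4, -4]
233 [-4, -3, -5, -5, -5, -4, -4, -4, -4, -3, -4]
234 [-4, -3, -4, -5, -8, -8, -6, -4, -4, -4, -5]
235 [-5, -4, -4, -7, -7, -7, -7, -4, -2, -4, -2]
236 [-4, -3, -4, -5, -8, -8, -6, -4, -2, -2, -3]
237 [-4, -3, -3, -5, -8, -8, -7, -5, -3, -3, -3]
328.56353591160223 229.06850828729281

[328.83954662 229.99181196]
[328.83785288 227.78034133]
[328.83613766 225.54081394]
205 [20, 8, 2, 4, 14, 36, 44, 48, 30, 13, 6, 3]
206 [35, 13, 4, 8, 22, 49, 68, 72, 55, 27, 10, 6]
207 [33, 13, 4, 11, 30, 57, 76, 75, 66, 39, 13, 6]
208 [19, 10, 4, 10, 36, 62, 70, 77, 64, 35, 12, 4]
209 [6, 6, 8, 13, 38, 64, 76, 76, 62, 34, 12, 6]
210 [6, 4, 4, 12, 38, 67, 72, 70, 59, 32, 13, 6]
211 [6, 4, 6, 12, 38, 64, 65, 62, 59, 32, 12, 5]
212 [4, 6, 2, 11, 33, 54, 66, 67, 54, 31, 11, 7]
213 [4, 4, 6, 8, 24, 50, 60, 61, 55, 29, 12, 5]
214 [5, 3, 7, 10, 22, 48, 59, 63, 49, 28, 12, 6]
215 [5, 5, 5, 9, 21, 46, 62, 62, 47, 28, 15, 7]
216 [5, 5, 7, 8, 21, 46, 65, 61, 46, 26, 12, 7]
217 [5, 5, 5, 7, 20, 46, 63, 60, 43, 23, 11, 6]
218 [5, 4, 4, 7, 19, 44, 61, 52, 35, 18, 9, 6]
219 [4, 7, 6, 8, 20, 46, 59, 43, 25, 12, 7, 5]
220 [3, 6, 6, 8, 22, 47, 50, 30, 17, 9, 6, 6]
221 [2, 3, 7, 10, 24, 47, 36, 19, 9, 7, 5, 6]
222 [4, 5, 7, 15, 33, 42, 24, 13, 6, 6, 4, 4]
223 [4, 8, 8, 17, 33, 31, 16, 10, 6, 5, 5, 6]
224 [4, 5, 10, 13, 21, 18, 9, 6, 5, 5, 5, 5]
225 [1, -1, 4, 7, 4, 3, 7, 6, 5, 6, 4, 3]
```

The visible band lies on the near surface of the rod, which accounts for about 1.1 of the 1.3 px row difference. Sideways the probe is about 0.3 px (0.7 mm) off, so I'm correcting x by +0.7 mm and lowering gently.

>>> send_rows:
  dp:
    - [0.7, 0, 0]
    - [0, 0, -8]
    - [0, 0, -8]
    - [0, 0, -5]
    - [0, 0, -3]
    - [0, 0, 0]
    - [0, 0, 0]
  roll: [0, 0, 0, 0, 0, 0, 0]

```text
t: 21.12
eef_pos: [0.647, -0.0658, 0.1615]
eef_rot: [-180.0, 0.0, -173.3]
wrist_force: [0.1, -0.1, -0.9]
opening: 0.276
```

```bash
python3 - <<'E'
from meas import *
from rig import readout
s=viewer.capture("scene");cv2.imwrite("pics/s5.png",s)
st=readout.state();print(st["eef_pos"],st["wrist_force"])
g=s[225:265,305:355].astype(float);g=np.clip((g-50)*2.2,0,255).astype(np.uint8)
cv2.imwrite("pics/c6.png",cv2.resize(g,None,fx=12,fy=12,interpolation=cv2.INTER_CUBIC))
E
```

```text
[ 0.64702131 -0.06585191  0.16160088] [ 0.55456592 -0.04404962 -0.96540958]
```

View pics/c6.png

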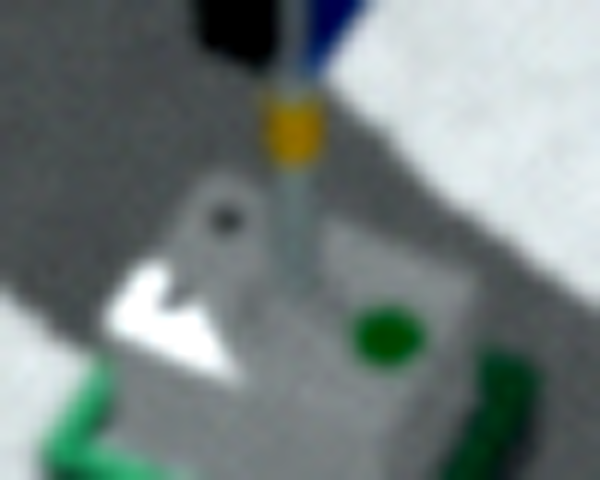

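c6 shows the tip just above the mouth at scene pixel (328.9,248.8), and the bore centre is at (328.85,249.75). Sideways that is on axis, and the depth matches within about 2 mm. Continuing down.

>>> send_rows:
  dp:
    - [0, 0, -4]
    - [0, 0, -5]
    - [0, 0, -5]
    - [0, 0, -5]
    - [0, 0, -5]
    - [0, 0, -5]
    - [0, 0, 0]
    - [0, 0, 0]
  roll: [0, 0, 0, 0, 0, 0, 0, 0]

```text
t: 22.18
eef_pos: [0.6469, -0.0658, 0.1324]
eef_rot: [-180.0, 0.0, -173.3]
wrist_force: [0.0, -0.4, -0.4]
opening: 0.271
```

```bash
python3 - <<'E'
from meas import *
from rig import readout
s=viewer.capture("scene").astype(float);cv2.imwrite("pics/s6.png",s)
st=readout.state();print(st["eef_pos"],st["wrist_force"])
z=st["eef_pos"][2]-.0934+.003+.055
R=np.clip(s[225:250,320:338,2]-s[225:250,320:338,0]-12,0,None)
print((R.sum(0)*np.arange(320,338)).sum()/R.sum(),(R.sum(1)*np.arange(225,250)).sum()/R.sum(),proj("scene",np.array([.6502,-.0671,z])))
g=s[225:265,305:355];g=np.clip((g-50)*2.2,0,255).astype(np.uint8)
cv2.imwrite("pics/c7.png",cv2.resize(g,None,fx=12,fy=12,interpolation=cv2.INTER_CUBIC))
E
```

```text
[ 0.64699892 -0.06584105  0.13249252] [-0.47459228  0.47418359 -1.54054911]
329.08953341740227 243.1954602774275 [328.84871306 241.9602246 ][ WARN:0@1.107] global loadsave.cpp:1063 imwrite_ Unsupported depth image for selected encoder is fallbacked to CV_8U.
```

View pics/c7.png

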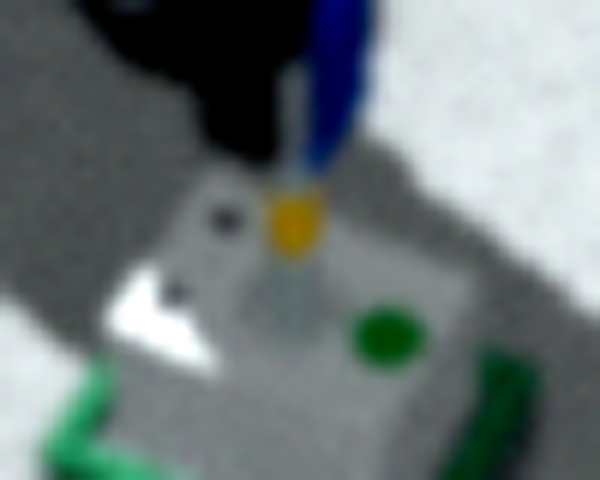

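c7 shows the rod inside the bore, which spans about x 245 to 340 in the crop with the rod centred near 292. There is no contact force. Going to final depth.

>>> send_rows:
  dp:
    - [0, 0, -5]
    - [0, 0, -5]
    - [0, 0, -5]
    - [0, 0, -5]
    - [0, 0, -5]
    - [0, 0, -4]
    - [0, 0, -1.5]
    - [0, 0, 0]
    - [0, 0, 0]
    - [0, 0, 0]
    - [0, 0, 0]
  roll: [0, 0, 0, 0, 0, 0, 0, 0, 0, 0, 0]

```text
t: 23.6
eef_pos: [0.6469, -0.0658, 0.1019]
eef_rot: [-180.0, 0.0, -173.3]
wrist_force: [-0.5, -0.1, -1.1]
opening: 0.277
```

```bash
python3 - <<'E'
from meas import *
from rig import readout
s=viewer.capture("scene");cv2.imwrite("pics/s7.png",s);s=s.astype(float)
st=readout.state();print(st["eef_pos"],st["wrist_force"],st["opening"],abs(st["qvel"]).max())
R=np.clip(s[235:262,320:338,2]-s[235:262,320:338,0]-12,0,None)
print((R.sum(0)*np.arange(320,338)).sum()/R.sum(),(R.sum(1)*np.arange(235,262)).sum()/R.sum())
g=s[190:270,290:370];g=np.clip((g-40)*1.8,0,255).astype(np.uint8)
cv2.imwrite("pics/c8.png",cv2.resize(g,None,fx=7,fy=7,interpolation=cv2.INTER_CUBIC))
E
```

```text
[ 0.64685887 -0.06579951  0.10187538] [ 0.1147982 -0.6247213 -0.013464 ] 0.2797607340730023 0.10705007004097482
329.0462351387054 250.8361955085865
```

View pics/c8.png

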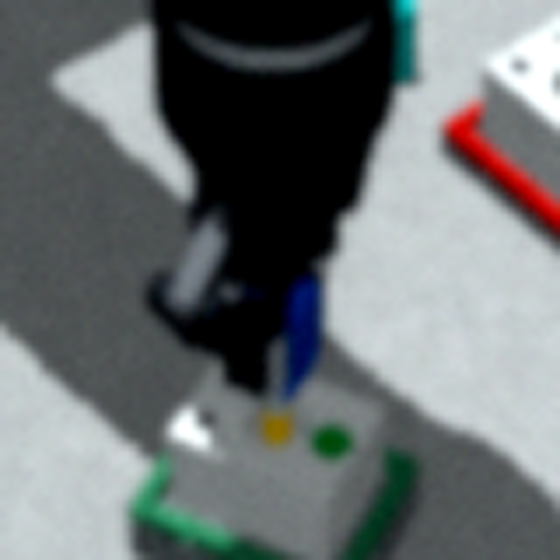

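The band shows at the mouth, at scene pixel (329.05,250.84). The expected position for a centred rod is about (328.85,250.8). The arm is still and shows no contact force, so I'm handing in.

```bash
python3 -c "from rig import bot; print(bot.sign_off())"
```

```text
the job is handed in; nothing more can be done
None
```

I seated and released both housings in their own nests. The probe is held upright and still in the green housing's bore, with the middle of its yellow band at the mouth. I handed the job in at about 23.7 s; no verdict was reported.

**Last checks:**
- **Band:** it was within about 0.2 px (0.5 mm) of where a centred rod should show, by the scene camera.
- **Probe:** the arm was still, the wrist force stayed within noise, and the gripper opening matched the handle.
- **Red housing:** after release its bore lay about 1 mm from the pocket centre.
- **Green housing:** after release it lay about 1.5 to 3 mm from the pocket centre. Both housings looked level.

**What disagreed or stayed unchecked:**
- **Cameras:** the two cameras differed by about 3 to 5 mm. I centred the probe on the bore by comparing both in the scene camera, together with the jaw position.
- **Top view:** the arm blocked it during the insertion, so depth along the scene camera's line of sight was good only to 1 to 2 mm.
- **Bystanders:** I did not measure them again at the end. I steered clear of them and felt no unexpected contact.

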